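# Open the tight button jar in its clamp

### The job

The cap of the button jar is too tight to open while the jar is loose, so first brace the jar: take the slotted-screw key from its stand, set it in the clamp screw and turn the screw clockwise as far as it goes, so that the jaw grips the jar, and leave the key standing in the screw. Then unscrew the cap counterclockwise until it comes free, lift it straight up and finish while still holding it level in the gripper, about two centimetres clear above the jar's mouth. Turn the screw only with the key, keep the jar from turning or shifting in its clamp, and leave the other things on the table alone.

Things in the scene. Friction and masses are not known exactly. Their poses are not given: they have to be found in the camera images.
- clamp: jar clamp fixed to the table: grey base plate 205 x 90 mm, 10 mm thick, with a V-block (46 mm high) and a sliding jaw with a rubber pad; the jar stands between them with about 1 mm of play on each side. Origin: underside of the plate (table top), on the axis of the jar's seat; x axis from the screw to the V-block, the screw at x = -105 mm
- screw_slot (a point): centre of the slot, level with the top of the clamp screw's head (steel, 38 mm square, its top 40 mm above the table). The slot is 27 x 7.5 mm and 14 mm deep with chamfered edges; the point's x axis runs along the slot and turns with the screw; its z axis points up
- screw (a joint): clamp screw, vertical axis: grows as it turns clockwise seen from above, from 0 to 0.2 at the start to a hard stop at 1.35 rad (jar gripped with about 20 N). It pushes the jaw 3 mm per rad, takes about 0.2 N m to turn and stays where it is left
- key: key for the screw, 70 mm tall, 80 g, upright in its stand. Origin: tip of the blade; z up. Blade 24 mm along x, 4.5 mm along y, z 0 to 12 mm, below a 30 mm wide collar (z 12 to 16) that comes to rest on the screw's head; then a 12 mm stem and a black handle block, 28 mm along x, 14 mm along y, z 34 to 70 mm. Grip the handle across its 14 mm
- key_tip (a point): the lowest point of the key's blade, on its axis; 12 mm below the screw's top when the key is fully in the slot
- key_stand: fixed wooden block 56 x 40 x 24 mm with a slot in which the key's blade stands, the collar on its top. It stands in the gap between two sewing machines; the left one (light, 290 mm tall, with a taller thread mast behind it) is in the way of an arm that comes from the left. Origin: centre of its underside; x along the slot
- jar: clear round jar of buttons, 62 mm wide, 82 mm to its mouth, 0.3 to 0.45 kg, standing upright on the clamp's plate (10 mm above the table). Origin: centre of its underside; z up. Its +x axis points to the dark ridge that sticks out from its shoulder
- jar_mouth (a point): centre of the jar's mouth, 82 mm above its underside, z axis up
- jar_ridge (a point): outer end of the dark ridge (5 mm wide and high) that stands out from the jar's shoulder, 39 mm from the axis, 60 mm above the underside
- cap: aluminium twist-off cap, 61 mm wide, 26 mm tall, 50 g; grip it across the round skirt. Origin: centre of its lower edge, 68 mm above the jar's underside when shut; z up; +x along the raised pointer bar on its top. Three lugs inside sit under lugs of the jar; a springy seal presses them together (20 N; 0.15 to 0.35 N m to turn)
- cap_pointer (a point): outer end of the cap's pointer bar, 27 mm from the axis. It starts 60 to 80 degrees clockwise (from above) of the jar's ridge. Turned counterclockwise, the cap is free when the pointer is within 15 degrees of the ridge; the seal then lifts it up to 2 mm; about 15 degrees past the ridge is a stop
- beeswax: round wax block 39 mm wide, 13 mm high, lying near the work; leave it alone. Origin: centre of its underside
- spool: small thread spool standing, 26 mm wide, 46 mm high; leave it alone. Origin: centre of its underside
- bobbin_case: small metal bobbin case 22 x 28 x 13 mm; leave it alone. Origin: its underside
Things that resemble listed ones, but are neither listed nor needed, are in the scene too. There is more than one size of the cap; the job needs the middle-sized.

How it is judged:
By the outcome, as a careful person would: the job done as asked, in the order asked, and still so for the second after the job is handed in, while the arm keeps its last pose, push and grip.
It also fails if it takes over 62 s, if anything falls off the work surface, if the arm or the gripper's body presses on something with over 40 N, if the wrist force passes 120 N, or if a joint passes its speed limit or range.

### The arm

A 6-joint arm with a two-finger parallel gripper is mounted at the origin on a cart in front of the work surface, level with it; the furniture and walls round the work are solid. World frame = base frame: x ahead of the robot, y to its left, z up, the work surface at z = 0. Lengths are in m, angles in rad, forces in N, time in s.
With the tool pointing down it reaches from about 0.35 to 0.95 m from the base axis. Payload 17.4 kg.
Tool frame: the origin (TCP) lies between the finger pads; the fingertips stand 22 mm ahead of it and the grasp point (between the pads) lies 3 mm ahead of it; z points along the fingers, y is the line along which they close (so a half turn about z gives the same grasp; the last joint's range is limited). The gripper opens to 93 mm and grips with 3 to 60 N. Pads are 15 mm wide; open, the fingers measure 128 mm over their backs; the gripper's body (75 mm by 188 mm) begins 65 mm behind the grasp point.
Start: joints at [-0.038, 0.116, 1.442, -0, 1.584, -0.038], TCP at [0.675, -0, 0.241] pointing down, gripper open.
Joint ranges: [-2.83, 2.83], [-0.83, 2.19], [0.07, 2.5], [-1.14, 4.28], [0.01, 3], [-2.97, 2.97]. Speed limits (rad/s): [1.89, 1.89, 2.22, 3.14, 3.14, 3.14].

### API

Orientations are given as a unit quaternion [x, y, z, w].
In Python, from plant import robot, vision, finder gives the robot as it stands.
- The arm moves only by the tool step_arm, never from a script. Its argument "targets" is text: rows parted by semicolons, each of 4 numbers parted by spaces: the shift along the tool's x, y, z in cm, then the turn about the tool's z in rad. A call has 1 to 10 rows; each row shifts and turns the commanded pose from where the row before left it, along the tool's axes as they then stand; what a row does not reach is not made up. A row lasts 1/10 s, in which the tool goes at most 50 mm and 8.59 degrees, less where a joint would pass 70% of its speed; a pose out of reach is approached as far as the arm can. A call is refused whole if a number of a shift passes 5 or a number of a turn 0.15, either way. A call with a gripper value outside its range is refused whole. "gripper" is the finger opening in cm, from 0 to 9.3, set as the call begins (left out, the last holds). The fingers move at their own pace and stop on an object; "newtons" is the grip in N (left out, the last holds). Time passes only in rows, so rows that do not move let the fingers close. It gives the time, the measured TCP pose, the force and the opening at its end, in the units of the state.
- robot.sense(): the state, without advancing time (a new reading comes with each control period).
- vision.capture(name): name is "scene" or "side" or "wrist"; returns a dict with "img" (384x512x3 uint8, blue, green, red), "fx", "fy", "cx", "cy" (pixels), "T" (4x4, takes a point from camera to world coordinates); the wrist camera has in their place "mount" (4x4, takes a point from camera to tool coordinates, whose origin is the TCP and whose axes are the flange's). Camera axes: x right, y up, looking along -z (the intrinsics and any distortion apply to the point x, -y, -z); pixel columns grow to the right and rows downward; lengths in m; the calibration is good to about 2 mm. The wrist camera is an equidistant fisheye: a pixel r from the principal point sees the ray r / f radians off the axis. A picture is of the moment at which its call begins: read the wrist's pose just before it. There is no depth.
- robot.hand_in(): hands the job in, once; it reports no verdict.
Trained networks look in a picture, given as the dict that the camera call returned (one of the last four; its "shot" number tells which), for a name from the list of things; names that differ only in an ending like _2 or _b are one class to them, and where a whole thing is asked for, a point or a joint stands for the part that bears it (a point fixed in the world has none). Each returns a list of dicts, best first, with "score" (0 to 1); they miss things now and then, are a little off and sometimes report something else, mostly with a low value. They report only what shows in the picture. A call takes as long as a camera call. They do not tell look-alikes from the thing itself.
- finder.recognise(picture, target): "location" ([x, y, z] in m, in the coordinates of the camera as it stood for that picture, good to about 4 mm: the middle of the surface that is visible of it).
- finder.cut_out(picture, target): "region" (384x512 bool, what is visible of it).
The state is a dict: "clock": time; "joint_pos": joint angles; "qd": joint speeds; "effort": joint torques, N m; "tool_pos": TCP position; "orientation": TCP orientation; "wrist_force": force on the tool from outside, world axes, zero at the start; "torque": the same for the moment, N m; "gripper_width": finger opening in m.
Only numpy, scipy, OpenCV 4.12 (cv2) and the standard library are available. Lean on these libraries where they do the work, as an engineer would, in place of code of your own. Each camera call takes 0.05 s, during which the arm holds its last target. There are 200 camera calls.

## Working session

There is one attempt and no reset: what is moved stays moved. The work goes in short steps, Python scripts to look and compute and a tool call to move; the robot and the scene stay as the last step left them, time stands still between calls to the robot, and variables do not carry over. Pictures are saved under pics/ and viewed, on a budget of 10 in all, crops included, one or two more only if the job needs it, and the job is handed in when it is done.

Besides the shell and the picture viewer there is one more tool, called after ">>>" as name(argument=value, ...), one argument or row to a line, values as JSON. step_arm: Moves the arm, as the interface text tells. Its arguments: {"type":"object","properties":{"targets":{"type":"string"},"gripper":{"type":"number"},"newtons":{"type":"number"}},"required":["targets"]}

```bash
ls; mkdir -p pics; cat > h.py <<'E'
import numpy as np, cv2
from plant import robot, vision, finder
from scipy.spatial.transform import Rotation as R
def toolT():
    s=robot.sense(); T=np.eye(4); T[:3,:3]=R.from_quat(s["orientation"]).as_matrix(); T[:3,3]=s["tool_pos"]; return T
def cap(name):
    T=toolT(); p=vision.capture(name)
    p["W"]=T@p["mount"] if name=="wrist" else p["T"]; p["n"]=name
    return p
def find(p,t,k=4):
    out=[]
    for d in finder.recognise(p,t)[:k]:
        out.append((round(d["score"],2),(p["W"]@np.append(d["location"],1))[:3].round(4)))
    return out
def px(p,P):
    c=np.linalg.inv(p["W"])@np.append(P,1); x,y,z=c[0],-c[1],-c[2]
    if p["n"]=="wrist":
        r=np.hypot(x,y); th=np.arctan2(r,z); return p["cx"]+p["fx"]*th*x/r, p["cy"]+p["fy"]*th*y/r
    return p["cx"]+p["fx"]*x/z, p["cy"]+p["fy"]*y/z
def onplane(p,u,v,z0):
    a,b=(u-p["cx"])/p["fx"],(v-p["cy"])/p["fy"]
    if p["n"]=="wrist":
        th=np.hypot(a,b); s=np.sin(th)/max(th,1e-9); d=np.array([a*s,-b*s,-np.cos(th)])
    else: d=np.array([a,-b,-1.])
    d=p["W"][:3,:3]@d; o=p["W"][:3,3]; return o+d*(z0-o[2])/d[2]
E
cat > a.py <<'E'
from h import *
for n in ("scene","side","wrist"):
    p=cap(n); print(n,{k:v for k,v in p.items() if k not in("img","T","W")}); print(p["W"].round(3).tolist())
    cv2.imwrite(f"pics/{n}0.png",p["img"])
    for t in ("clamp","screw_slot","key","key_stand","jar","jar_ridge","cap","cap_pointer","beeswax","spool","bobbin_case"):
        f=find(p,t); print(t,[(a,b.tolist(),np.round(px(p,b)).tolist()) for a,b in f])
print(robot.sense())
E
python3 a.py
```

```text
pics
scene {'fx': 349.5281062048445, 'fy': 349.5281062048445, 'cx': 256.90890118275547, 'cy': 195.29554073586215, 'shot': 1, 'n': 'scene'}
[[-0.513, 0.388, -0.766, -0.112], [-0.859, -0.225, 0.46, 0.07], [0.006, 0.894, 0.448, 0.486], [0.0, 0.0, 0.0, 1.0]]
clamp [(0.88, [0.4943, -0.2734, 0.0178], [249.0, 240.0])]
screw_slot [(0.82, [0.4794, -0.275, 0.0405], [253.0, 235.0])]
key [(0.77, [0.3785, -0.298, 0.052], [286.0, 250.0]), (0.61, [0.5647, -0.2927, 0.0538], [242.0, 212.0])]
key_stand [(0.89, [0.3646, -0.2831, 0.0216], [283.0, 267.0])]
jar [(0.74, [0.5676, -0.292, 0.0516], [241.0, 213.0])]
jar_ridge [(0.79, [0.5676, -0.2894, 0.0539], [240.0, 212.0]), (0.41, [0.5708, -0.3012, 0.1032], [243.0, 193.0])]
cap [(0.8, [0.7292, -0.2935, 0.0356], [215.0, 194.0]), (0.79, [0.5718, -0.3009, 0.1022], [243.0, 193.0]), (0.55, [0.6047, -0.4197, 0.0213], [275.0, 205.0])]
cap_pointer [(0.82, [0.7294, -0.3, 0.0312], [217.0, 194.0]), (0.69, [0.5663, -0.2994, 0.1024], [244.0, 194.0]), (0.58, [0.4717, -0.1772, 0.0084], [216.0, 261.0]), (0.44, [0.6068, -0.416, 0.0167], [273.0, 206.0])]
beeswax [(0.5, [0.53
[... 2214 characters left out ...]
in_case []
{'clock': 1.8, 'joint_pos': array([-3.77926566e-02,  1.15980756e-01,  1.44157727e+00, -6.17945099e-06,
        1.58402564e+00, -3.78199769e-02]), 'qd': array([-0.00024426,  0.00038445,  0.0011245 , -0.00167487,  0.00063614,
        0.00120458]), 'effort': array([-6.57664041e-04, -7.21009684e+01, -6.22762156e+01,  7.78260198e-02,
        1.81311060e-02, -3.64021517e-06]), 'tool_pos': array([ 6.75004404e-01, -5.87393277e-06,  2.40673240e-01]), 'orientation': array([7.07097151e-01, 7.07116411e-01, 7.88348240e-07, 5.39448315e-06]), 'wrist_force': array([-0.63529751,  0.50338645,  0.17189154]), 'torque': array([0.00817313, 0.01459685, 0.00105046]), 'gripper_width': 0.09284238538307081}
```

```bash
python3 -c "
import cv2,numpy as np
a=cv2.imread('pics/scene0.png');b=cv2.imread('pics/side0.png')
c=lambda i,x,y,w,h:cv2.resize(i[y:y+h,x:x+w],(800,300*1),interpolation=cv2.INTER_CUBIC)
cv2.imwrite('pics/v1.png',np.vstack([c(a,120,130,400,150),c(b,100,130,400,150)]))
cv2.imwrite('pics/v2.png',cv2.resize(a,(800,600)))"
```

```text
(no output)
```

View pics/v2.png

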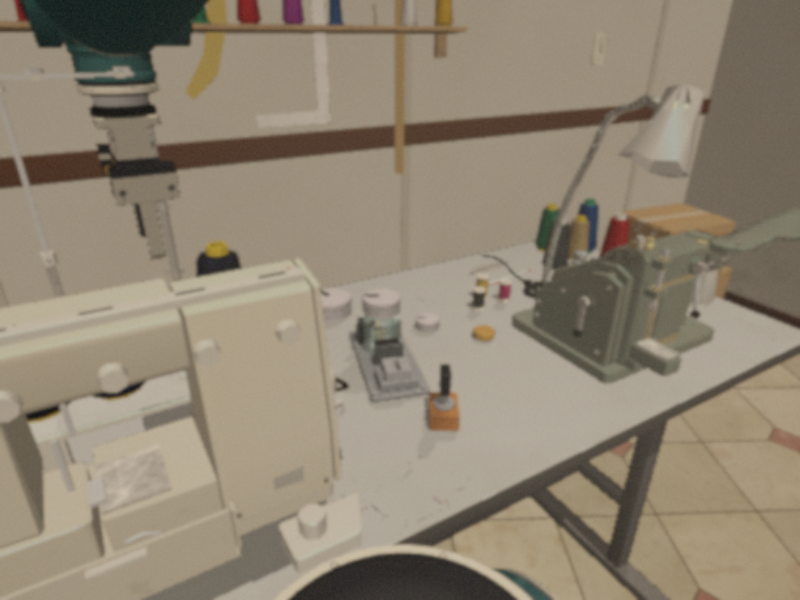

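View pics/v1.png

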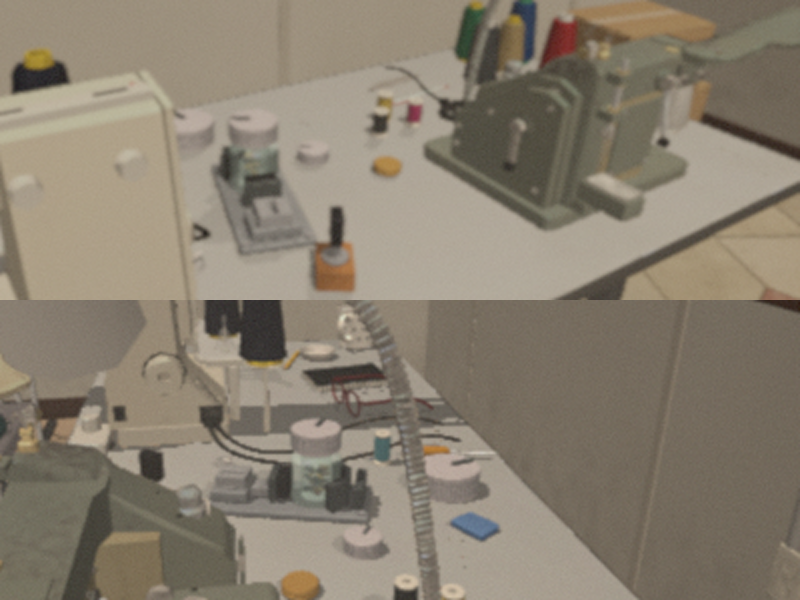

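Scene view: the key with black handle stands in its wooden stand at about 512-px (285,250), in front of the clamp, with its screw at (253,235) and the jar with cap at (243,193). Cap look-alikes are the large cap at (215,194) and the small one at (275,205). Key look-alike: the dark jaw block at (242,212). The light machine is left, with its thread mast at 512-px (5–40, 50–170).

```bash
cat > b.py <<'E'
from h import *
import cv2
b=cv2.imread('pics/side0.png'); cv2.imwrite('pics/v3.png',cv2.resize(b,(800,600)))
p={"n":"scene","fx":349.5,"fy":349.5,"cx":256.9,"cy":195.3,"W":np.array([[-0.513,0.388,-0.766,-0.112],[-0.859,-0.225,0.46,0.07],[0.006,0.894,0.448,0.486],[0,0,0,1.]])}
for n,u,v,z in [("bot R front",340,475,0),("top R back",300,262,.29),("top R near",320,283,.29),("top L",0,330,.29),("base bulge",360,540,.03),("mast base",55,265,.29),("rmach near",605,378,.0),("rmach left",515,320,0)]:
    print(n,onplane(p,u*.64,v*.64,z).round(3))
E
python3 b.py
```

```text
bot R front [ 0.358 -0.126  0.   ]
top R back [ 0.35  -0.095  0.29 ]
top R near [ 0.296 -0.092  0.29 ]
top L [0.335 0.142 0.29 ]
base bulge [ 0.237 -0.093  0.03 ]
mast base [0.457 0.105 0.29 ]
rmach near [ 0.338 -0.575  0.   ]
rmach left [ 0.557 -0.583  0.   ]
```

View pics/v3.png

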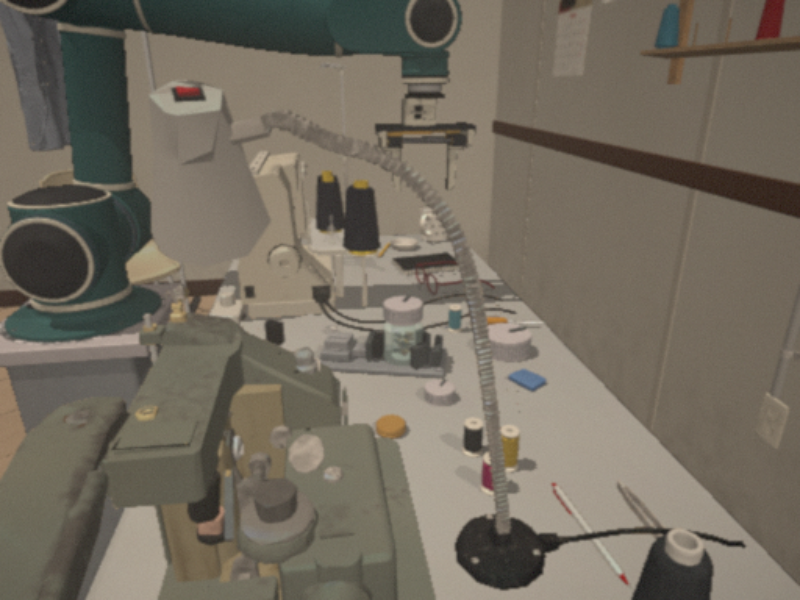

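```bash
cat > c.py <<'E'
from h import *
S={"n":"scene","fx":349.5,"fy":349.5,"cx":256.9,"cy":195.3,"W":np.array([[-0.513,0.388,-0.766,-0.112],[-0.859,-0.225,0.46,0.07],[0.006,0.894,0.448,0.486],[0,0,0,1.]])}
D={"n":"side","fx":356.5,"fy":356.5,"cx":256.35,"cy":192.5,"W":np.array([[0.988,0.061,-0.138,0.461],[-0.151,0.363,-0.919,-1.101],[-0.006,0.93,0.368,0.423],[0,0,0,1.]])}
def tri(a,b):
    A=[];r=[]
    for p,(u,v) in((S,a),(D,b)):
        o=p["W"][:3,3];d=onplane(p,u*.64,v*.64,-5.)-o;d/=np.linalg.norm(d)
        if v*.64<0:pass
        M=np.eye(3)-np.outer(d,d);A.append(M);r.append(M@o)
    x=np.linalg.lstsq(np.vstack(A),np.hstack(r),rcond=None);return x[0].round(3),x[1]
for n,a,b in [("lamphead top",(690,90),(188,92)),("head bottom",(650,165),(215,250)),("neck joint head",(645,100),(265,122)),("neck top",(600,120),(340,145)),("lamp base",(545,285),(500,540)),("mast top",(5,85),(340,65)),("TCP",(165,250),(428,185))]:print(n,*tri(a,b))
E
python3 c.py
```

```text
lamphead top [ 0.382 -0.694  0.416] [8.91601375e-07]
head bottom [ 0.387 -0.66   0.307] [0.00019926]
neck joint head [ 0.428 -0.664  0.397] [9.05352008e-06]
neck top [ 0.481 -0.636  0.371] [3.2815987e-05]
lamp base [ 0.614 -0.713  0.019] [5.44052311e-06]
mast top [0.523 0.106 0.447] [6.31735047e-05]
TCP [ 0.677 -0.014  0.22 ] [0.0002202]
```

>>> step_arm(
  targets="-2 -1.5 -1 0;-3.4 -2.8 -1.1 0;-3.4 -2.8 -1.1 0;-3.4 -2.8 -1.1 0;-3.4 -2.8 -1.1 0;-3.4 -2.8 -1.1 0;-3.4 -2.8 -1.1 0;-1.5 -1.3 0 0;0 0 0 0;0 0 0 0",
)

```text
clock: 2.8
tool_pos: [0.479, -0.239, 0.3167]
orientation: [0.707, 0.707, 0.0, 0.0]
wrist_force: [0.1, 0.7, 0.1]
gripper_width: 0.0929
```

```bash
cat > d.py <<'E'
from h import *
p=cap("wrist"); cv2.imwrite("pics/w1.png",p["img"]); np.save("w1W.npy",p["W"])
for t in ("key","key_stand","screw_slot","clamp","cap","jar_ridge","cap_pointer","jar"):
    f=find(p,t,3); print(t,[(a,b.tolist(),np.round(px(p,b)).tolist()) for a,b in f])
cv2.imwrite("pics/v4.png",cv2.resize(p["img"],(800,600),interpolation=cv2.INTER_CUBIC))
s=robot.sense();print(s["clock"],s["tool_pos"],s["orientation"],s["joint_pos"])
E
python3 d.py
```

```text
key [(0.57, [0.3901, -0.2976, 0.068], [191.0, 206.0])]
key_stand [(0.89, [0.3933, -0.2842, 0.0246], [198.0, 189.0]), (0.25, [0.5694, -0.2835, 0.057], [317.0, 194.0])]
screw_slot []
clamp [(0.61, [0.5227, -0.281, 0.0105], [282.0, 184.0])]
cap [(0.97, [0.5762, -0.2985, 0.108], [329.0, 217.0]), (0.77, [0.6086, -0.4237, 0.0164], [328.0, 264.0]), (0.66, [0.7529, -0.2875, 0.0344], [418.0, 192.0])]
jar_ridge [(0.9, [0.5652, -0.2856, 0.0528], [313.0, 195.0])]
cap_pointer [(0.84, [0.7497, -0.2892, 0.0337], [417.0, 193.0]), (0.55, [0.5758, -0.2958, 0.1018], [328.0, 213.0])]
jar [(0.81, [0.5672, -0.2807, 0.0563], [315.0, 192.0])]
3.25 [ 0.47924401 -0.23869789  0.31655116] [ 7.06893011e-01  7.07320480e-01 -8.27339497e-06 -9.67310278e-05] [-5.09769123e-01 -1.98637937e-01  1.62513012e+00  3.70574746e-05
  1.71529114e+00 -5.10368322e-01]
```

View pics/v4.png

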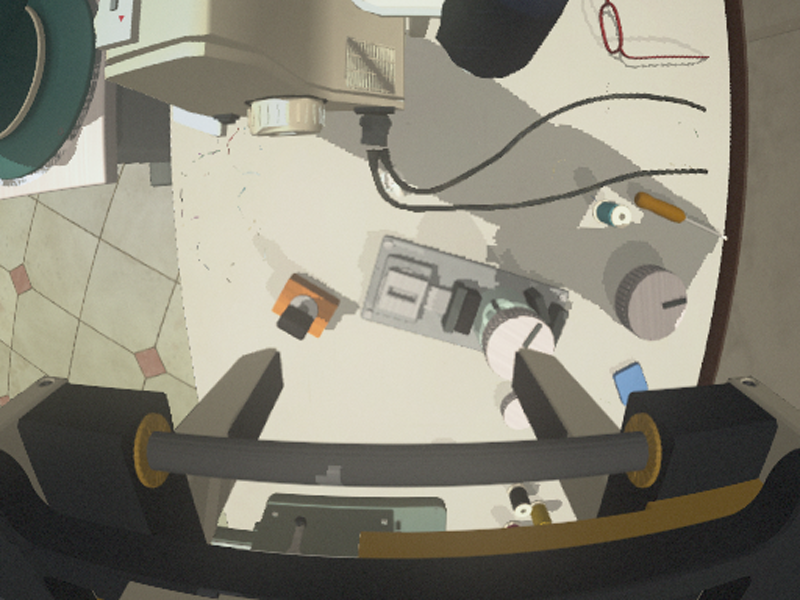

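The wrist view shows the key's black handle at 800-px (293,322) in the orange stand, the screw head at (402,297), the jar's cap at (519,343) with its pointer to upper right, the big cap at (652,303) and the small cap at (513,410). The key and the cap on the jar are chosen. A rectified close crop comes next to check them.

```bash
cat >> h.py <<'E'
def ortho(p,cx,cy,z,half=.06,n=390):
    # top-down view: columns = world +x, rows down = world -y
    g=np.linspace(-half,half,n); X,Y=np.meshgrid(cx+g,cy-g); P=np.stack([X,Y,np.full_like(X,z),np.ones_like(X)],-1)
    c=P@np.linalg.inv(p["W"]).T; x,y,zz=c[...,0],-c[...,1],-c[...,2]
    r=np.hypot(x,y); th=np.arctan2(r,zz); k=p["fx"]*th/np.maximum(r,1e-9)
    im=cv2.remap(p["img"],(p["cx"]+k*x).astype(np.float32),(p["cy"]+k*y).astype(np.float32),cv2.INTER_CUBIC)
    for m in range(0,n,65): cv2.putText(im,"'",(m,8),0,.3,(0,0,255),1); cv2.putText(im,"-",(0,m+4),0,.3,(0,0,255),1)
    return im
E
cat > e.py <<'E'
from h import *
p={"n":"wrist","fx":297.32,"fy":297.32,"cx":254.01,"cy":190.93,"W":np.load("w1W.npy"),"img":cv2.imread("pics/w1.png")}
for w in [("t1",.385,-.297,.082),("t2",.385,-.29,.024),("t3",.48,-.275,.04),("t4",.576,-.3,.105)]: cv2.imwrite("pics/"+w[0]+".png",ortho(p,*w[1:]))
I=[cv2.imread(f"pics/t{i}.png")[:, :] for i in (1,2,3,4)]
v=np.vstack([np.hstack(I[:2]),np.hstack(I[2:])]); cv2.imwrite("pics/v5.png",cv2.resize(v,(600,600)) if 0 else v[:600] if v.shape[0]<=600 else cv2.resize(v,(600,600)))
E
python3 e.py
```

```text
(no output)
```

View pics/v5.png

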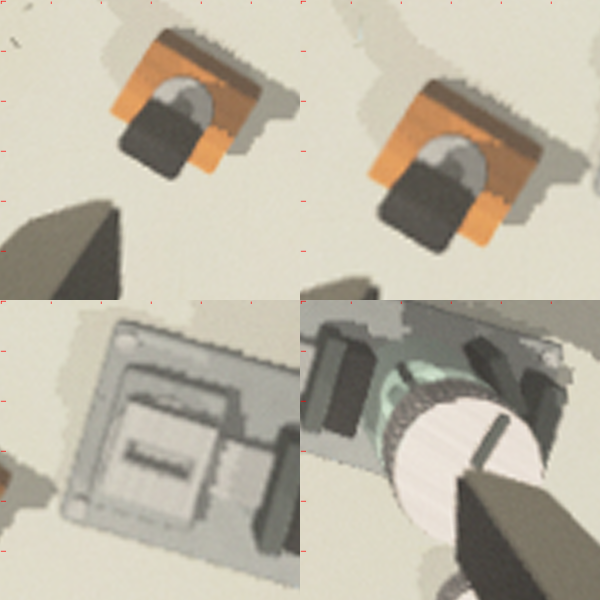

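Key axis is at about (0.387, -0.297), its x axis at -33°. The slot is at about (0.484, -0.279) at -18°, the cap at (0.584, -0.307) with its pointer at +58°, and the ridge at about 125°. Next I hover over the key with the yaw aligned.

>>> step_arm(
  targets="-1.9 -3.1 0 0;-1.9 -3.1 0 0;-2 -3 0 0;0 0 2 -0.142;0 0 2 -0.142;0 0 2 -0.142;0 0 2 -0.142;0 0 2 -0.142;0 0 2 -0.142;0 0 2 -0.142",
  gripper=5,
)

```text
clock: 4.25
tool_pos: [0.387, -0.2969, 0.1759]
orientation: [0.282, 0.96, -0.0, 0.0]
wrist_force: [-0.0, 0.0, 0.4]
gripper_width: 0.0498
```

```bash
cat > f.py <<'E'
from h import *
p=cap("wrist"); cv2.imwrite("pics/w2.png",p["img"]); np.save("w2W.npy",p["W"])
for t in ("key","key_stand","screw_slot"):
    f=find(p,t,3); print(t,[(a,b.tolist(),np.round(px(p,b)).tolist()) for a,b in f])
T=toolT();print(T.round(4).tolist(),robot.sense()["joint_pos"].round(3),robot.sense()["clock"])
I=[cv2.resize(ortho(p,*a),(300,300)) for a in ((.387,-.297,.082),(.387,-.297,.024),(.484,-.279,.04))]
I.append(cv2.resize(p["img"],(400,300)))
v=np.zeros((600,700,3),np.uint8); v[:300,:300]=I[0];v[:300,300:600]=I[1];v[300:,:300]=I[2];v[300:,300:700]=I[3]
cv2.imwrite("pics/v6.png",v)
E
python3 f.py
```

```text
key [(0.9, [0.3865, -0.295, 0.0777], [256.0, 198.0])]
key_stand [(0.89, [0.3712, -0.2916, 0.0227], [250.0, 168.0])]
screw_slot [(0.58, [0.4738, -0.2599, 0.0424], [329.0, 237.0]), (0.52, [0.5312, -0.4814, 0.0092], [199.0, 333.0])]
[[-0.8359, 0.5489, -0.0, 0.3871], [0.5489, 0.8359, 0.0001, -0.297], [0.0001, 0.0, -1.0, 0.1772], [0.0, 0.0, 0.0, 1.0]] [-0.707 -0.278  1.915  0.     1.505 -1.696] 4.45
```

View pics/v6.png

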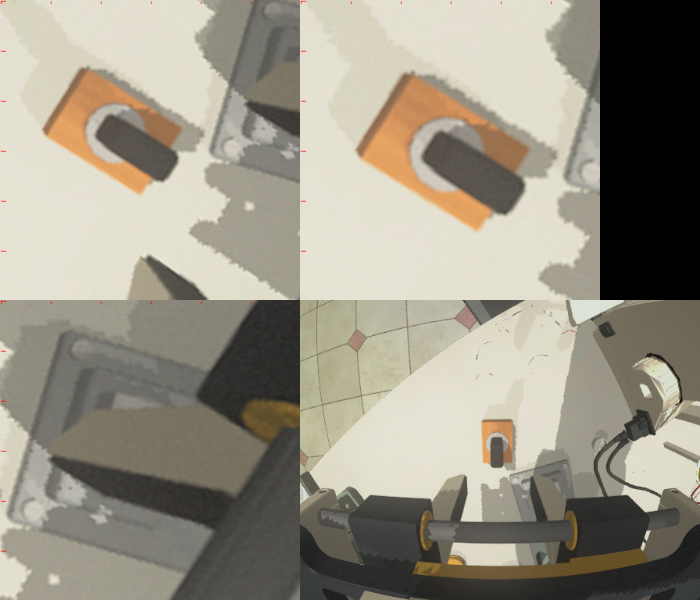

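```bash
cat > g.py <<'E'
from h import *
q=dict(n="wrist",fx=297.32,fy=297.32,cx=254.01,cy=190.93)
A=dict(q,W=np.load("w1W.npy"));B=dict(q,W=np.load("w2W.npy"),img=cv2.imread("pics/w2.png"))
for z in (.1,.14,.18,.22): print(z,onplane(A,286*.64,133*.64,z).round(3),onplane(B,(655-300)*1.28,(395-300)*1.28,z).round(3), onplane(B,(632-300)*1.28,(440-300)*1.28,z).round(3))
# dark handle in ortho at z=.082, key frame
im=ortho(B,.387,-.297,.082,.03,600); m=(cv2.GaussianBlur(im,(5,5),0).max(2)<75).astype(np.uint8)
n,l,s,c=cv2.connectedComponentsWithStats(m); i=1+np.argmax(s[1:,4]); ys,xs=np.where(l==i)
P=np.c_[xs-300,300-ys]*.1; T=np.array([[-.8359,.5489],[.5489,.8359]]); t=P@T.T  # tool x,y in mm
print("tool x,y range mm",np.percentile(t,[1,50,99],axis=0).round(1).tolist())
for a,b in((-18,-12),(-12,-6),(-6,0),(0,6)):
    k=(t[:,0]>a)&(t[:,0]<b); print(a,np.percentile(t[k,1],[2,98]).round(1) if k.any() else None)
E
python3 g.py
```

```text
0.1 [ 0.393 -0.133  0.1  ] [ 0.416 -0.111  0.1  ] [ 0.445 -0.161  0.1  ]
0.14 [ 0.403 -0.136  0.14 ] [ 0.399 -0.137  0.14 ] [ 0.423 -0.178  0.14 ]
0.18 [ 0.412 -0.139  0.18 ] [ 0.382 -0.164  0.18 ] [ 0.4   -0.195  0.18 ]
0.22 [ 0.422 -0.142  0.22 ] [ 0.364 -0.19   0.22 ] [ 0.378 -0.213  0.22 ]Traceback (most recent call last):
  File "g.py", line 7, in <module>
    n,l,s,c=cv2.connectedComponentsWithStats(m); i=1+np.argmax(s[1:,4]); ys,xs=np.where(l==i)
                                                     ~~~~~~~~~^^^^^^^^^
    return _wrapfunc(a, 'argmax', axis=axis, out=out, **kwds)
    return bound(*args, **kwds)
ValueError: attempt to get argmax of an empty sequence
```

```bash
sed -i 's/<75/<100/' g.py; python3 g.py | tail -5
```

```text
tool x,y range mm [[-10.8, -8.2], [4.9, -2.0], [21.1, 4.2]]
-18 None
-12 [-7.8  4.1]
-6 [-7.9  4.3]
0 [-8.1  4.2]
```

>>> step_arm(
  targets="0.15 -0.2 3.5 0;0 0 4 0;0 0 2 0;0 0 1.3 0;0 0 0 0",
)

```text
clock: 4.95
tool_pos: [0.3846, -0.2978, 0.0684]
orientation: [0.285, 0.958, 0.0, -0.0]
wrist_force: [-0.9, -0.4, 0.1]
gripper_width: 0.0498
```

>>> step_arm(
  targets="0 0 0 0;0 0 0 0;0 0 0 0;0 0 0 0;0 0 0 0",
  gripper=0.5,
  newtons=40,
)

```text
clock: 5.45
tool_pos: [0.3848, -0.298, 0.069]
orientation: [0.284, 0.959, -0.0, 0.0]
wrist_force: [0.1, 0.8, 1.3]
gripper_width: 0.0146
```

>>> step_arm(
  targets="0 0 -1.5 0;0 0 -3 0;0 0 -3.5 0;-2.65 1.98 0 0;-2.65 1.98 0 0;-2.65 1.98 0 0;-2.65 1.98 0 0;0 0 0 -0.127;0 0 0 -0.127;0 0 0 0",
)

```text
clock: 6.45
tool_pos: [0.5169, -0.2892, 0.1495]
orientation: [0.159, 0.987, -0.0, 0.0]
wrist_force: [-0.3, -0.2, -1.0]
gripper_width: 0.0139
```

```bash
cat >> h.py <<'E'
def orthoT(p,x,y,z,half=.06,n=400):
    # plane fixed in the tool frame at world height z; rows up = tool +x, columns right = tool +y
    M=p["Tt"]; g=np.linspace(-half,half,n); Y,X=np.meshgrid(y+g,x-g); 
    P=M[:3,3]+X[...,None]*M[:3,0]+Y[...,None]*M[:3,1]; P[...,2]=z
    P=np.concatenate([P,np.ones_like(X)[...,None]],-1); c=P@np.linalg.inv(p["W"]).T; a,b,zz=c[...,0],-c[...,1],-c[...,2]
    r=np.hypot(a,b); k=p["fx"]*np.arctan2(r,zz)/np.maximum(r,1e-9)
    return cv2.remap(p["img"],(p["cx"]+k*a).astype(np.float32),(p["cy"]+k*b).astype(np.float32),cv2.INTER_CUBIC)
def grid(im,x,y,half,step=.01):
    n=im.shape[0]
    for k in range(-30,31):
        for v,c in((k*step,(0,0,255)),):
            j=int((v-y+half)/(2*half)*(n-1)); i=int((x+half-v)/(2*half)*(n-1))
            if 0<=j<n: cv2.line(im,(j,0),(j,6),c,1); cv2.putText(im,str(k),(j+1,16),0,.35,c,1)
            if 0<=i<n: cv2.line(im,(0,i),(6,i),c,1); cv2.putText(im,str(k),(8,i+4),0,.35,c,1)
    return im
E
cat > i.py <<'E'
from h import *
T=toolT(); p=cap("wrist"); p["Tt"]=T; cv2.imwrite("pics/w3.png",p["img"]); np.save("w3W.npy",p["W"]);np.save("w3T.npy",T)
print(T.round(4).tolist(),robot.sense()["joint_pos"].round(3),robot.sense()["clock"])
zt=T[2,3]-.057
a=grid(orthoT(p,.035,0,.04,.04),.035,0,.04); b=grid(orthoT(p,0.01,0,zt+.016,.04),.01,0,.04)
cv2.imwrite("pics/v7.png",np.hstack([a,b]))
E
python3 i.py
```

```text
[[-0.9492, 0.3148, 0.0002, 0.5169], [0.3148, 0.9492, -0.0001, -0.2892], [-0.0002, -0.0001, -1.0, 0.1495], [0.0, 0.0, 0.0, 1.0]] [-0.553 -0.024  1.736 -0.     1.43  -1.799] 6.5
```

View pics/v7.png

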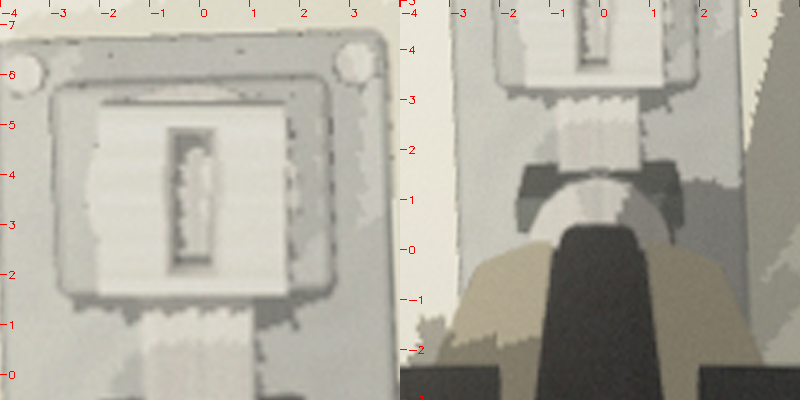

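>>> step_arm(
  targets="1.8 -0.1 0 0;1.76 -0.09 0 0;0 0 2 0;0 0 2 0;0 0 0.7 0;0 0 0 0;0 0 0.3 0;0 0 0.3 0",
)

```text
clock: 7.3
tool_pos: [0.4828, -0.28, 0.0965]
orientation: [0.161, 0.987, -0.0, 0.001]
wrist_force: [0.3, -0.6, -0.1]
gripper_width: 0.0138
```

>>> step_arm(
  targets="0 0 0.2 0;0 0 0.2 0",
)

```text
clock: 7.5
tool_pos: [0.4825, -0.2798, 0.0918]
orientation: [0.161, 0.987, -0.0, 0.0]
wrist_force: [1.0, 0.5, -0.2]
gripper_width: 0.014
```

>>> step_arm(
  targets="0 0 0.3 0;0 0 0.3 0;0 0 0.1 0;0 0 0 0",
  newtons=60,
)

```text
clock: 7.9
tool_pos: [0.4824, -0.2798, 0.085]
orientation: [0.161, 0.987, -0.0, 0.0]
wrist_force: [-2.3, 0.7, 4.4]
gripper_width: 0.0134
```

>>> step_arm(
  targets="0 0 0 0.1;0 0 0 0.1;0 0 0 0.1;0 0 0 0.1;0 0 0 0.1;0 0 0 0.1;0 0 0 0.1;0 0 0 0.1",
)

```text
clock: 8.7
tool_pos: [0.4831, -0.2793, 0.085]
orientation: [0.534, 0.845, 0.001, 0.0]
wrist_force: [5.2, 5.5, 3.0]
gripper_width: 0.0138
```

```bash
cat > s.py <<'E'
from h import *
s=robot.sense();T=toolT();print("tx ang",np.degrees(np.arctan2(T[1,0],T[0,0])).round(2),s["wrist_force"].round(1),s["torque"].round(3),s["tool_pos"].round(4),s["gripper_width"],s["clock"],s["joint_pos"].round(3))
E
python3 s.py
```

```text
tx ang 115.45 [5.2 5.5 3. ] [ 1.175 -1.031  0.163] [ 0.4831 -0.2793  0.085 ] 0.013768426914127534 8.7 [-0.571 -0.053  1.872  0.002  1.322 -1.015]
```

>>> step_arm(
  targets="0 0.05 0 0.1;0 0 0 0.1;0 0 0 0.1;0 0 0 0",
)

```text
clock: 9.1
tool_pos: [0.4833, -0.2792, 0.085]
orientation: [0.654, 0.756, 0.001, 0.0]
wrist_force: [2.4, 4.6, 2.9]
gripper_width: 0.0135
```

```bash
python3 s.py
```

```text
tx ang 98.28 [2.4 4.6 2.9] [ 0.865 -0.577  0.088] [ 0.4833 -0.2792  0.085 ] 0.013538830442119282 9.1 [-5.700e-01 -5.200e-02  1.871e+00  1.000e-03  1.322e+00 -7.150e-01]
```

>>> step_arm(
  targets="0 0.03 0 0.1;0 0 0 0.05;0 0 0 0.05;0 0 0 0.03;0 0 0 0",
)

```text
clock: 9.6
tool_pos: [0.4835, -0.2792, 0.0849]
orientation: [0.736, 0.677, 0.001, 0.0]
wrist_force: [2.9, 6.0, 4.0]
gripper_width: 0.0134
```

```bash
python3 s.py
```

```text
tx ang 85.29 [2.9 6.  4. ] [ 1.046 -0.479  0.128] [ 0.4835 -0.2792  0.0849] 0.013367884947020176 9.6 [-5.700e-01 -5.200e-02  1.871e+00  1.000e-03  1.322e+00 -4.880e-01]
```

>>> step_arm(
  targets="0 0 0 0.04;0 0 0 0.04;0 0 0 0",
)

```text
clock: 9.9
tool_pos: [0.4836, -0.2792, 0.085]
orientation: [0.762, 0.647, 0.001, 0.0]
wrist_force: [2.7, 5.1, 3.8]
gripper_width: 0.0136
```

```bash
python3 s.py
```

```text
tx ang 80.71 [2.7 5.1 3.8] [ 1.051 -0.525  0.098] [ 0.4836 -0.2792  0.085 ] 0.01362324113189168 9.9 [-5.700e-01 -5.200e-02  1.871e+00  1.000e-03  1.322e+00 -4.080e-01]
```

>>> step_arm(
  targets="0 0 0 0.04;0 0 0 0.04;0 0 0 0",
)

```text
clock: 10.2
tool_pos: [0.4836, -0.2792, 0.085]
orientation: [0.787, 0.617, 0.001, 0.0]
wrist_force: [2.0, 5.3, 5.2]
gripper_width: 0.014
```

```bash
python3 s.py
```

```text
tx ang 76.13 [2.  5.3 5.2] [ 1.085 -0.641  0.254] [ 0.4836 -0.2792  0.085 ] 0.014026023872908891 10.2 [-5.700e-01 -5.200e-02  1.871e+00  1.000e-03  1.322e+00 -3.280e-01]
```

>>> step_arm(
  targets="0 0 0 0.04;0 0 0 0",
)

```text
clock: 10.4
tool_pos: [0.4836, -0.2793, 0.085]
orientation: [0.799, 0.601, 0.001, 0.0]
wrist_force: [2.6, 5.3, 4.0]
gripper_width: 0.0136
```

```bash
python3 s.py
```

```text
tx ang 73.86 [2.6 5.3 4. ] [ 1.054 -0.723  0.585] [ 0.4836 -0.2793  0.085 ] 0.013559847887619927 10.4 [-5.700e-01 -5.200e-02  1.871e+00  1.000e-03  1.322e+00 -2.880e-01]
```

>>> step_arm(
  targets="0 0 0 0.04;0 0 0 0",
)

```text
clock: 10.6
tool_pos: [0.4836, -0.2793, 0.085]
orientation: [0.811, 0.585, 0.001, 0.0]
wrist_force: [4.1, 4.6, 4.3]
gripper_width: 0.0139
```

```bash
python3 s.py
```

```text
tx ang 71.59 [4.1 4.6 4.3] [ 0.923 -0.614  0.877] [ 0.4836 -0.2793  0.085 ] 0.01394112225251049 10.6 [-5.700e-01 -5.100e-02  1.871e+00  1.000e-03  1.322e+00 -2.490e-01]
```

>>> step_arm(
  targets="0 0 0 -0.1;0 0 0 0",
)

```text
clock: 10.8
tool_pos: [0.4835, -0.2795, 0.085]
orientation: [0.78, 0.626, 0.0, 0.0]
wrist_force: [3.3, 3.0, 3.5]
gripper_width: 0.0136
```

```bash
python3 s.py
```

```text
tx ang 77.45 [3.3 3.  3.5] [ 0.595 -0.713  0.104] [ 0.4835 -0.2795  0.085 ] 0.013602463758272166 10.8 [-0.57  -0.052  1.871  0.     1.321 -0.351]
```

>>> step_arm(
  targets="0 0 0 0;0 0 0 0;0 0 0 0;0 0 -1 0;0 0 -3 0;0 0 -4 0;0 0 -2 0;0 0 0 0",
  gripper=3.5,
)

```text
clock: 11.6
tool_pos: [0.484, -0.2802, 0.1888]
orientation: [0.781, 0.624, 0.001, 0.003]
wrist_force: [0.4, -0.5, -1.1]
gripper_width: 0.035
```

>>> step_arm(
  targets="-0.8 3.4 -0.3 0;-0.8 3.5 -0.3 0;-0.8 3.5 -0.4 0;0 0 0 0;0 0 0 0",
  gripper=9.3,
)

```text
clock: 12.1
tool_pos: [0.5791, -0.3258, 0.1931]
orientation: [0.781, 0.624, -0.0, -0.001]
wrist_force: [-0.2, 0.8, 0.3]
gripper_width: 0.0704
```

```bash
cat > k.py <<'E'
from h import *
T=toolT(); p=cap("wrist"); p["Tt"]=T; cv2.imwrite("pics/w4.png",p["img"]); np.save("w4W.npy",p["W"]);np.save("w4T.npy",T)
print(T.round(4).tolist(),robot.sense()["clock"])
a=grid(orthoT(p,.02,0,.104,.045),.02,0,.045); b=grid(orthoT(p,0.02,-.03,.07,.075),.02,-.03,.075)
cv2.imwrite("pics/v8.png",np.hstack([a,b]))
E
python3 k.py
```

```text
[[0.2203, 0.9754, -0.002, 0.5791], [0.9754, -0.2203, 0.0011, -0.3258], [0.0006, -0.0022, -1.0, 0.1931], [0.0, 0.0, 0.0, 1.0]] 12.15
```

View pics/v8.png

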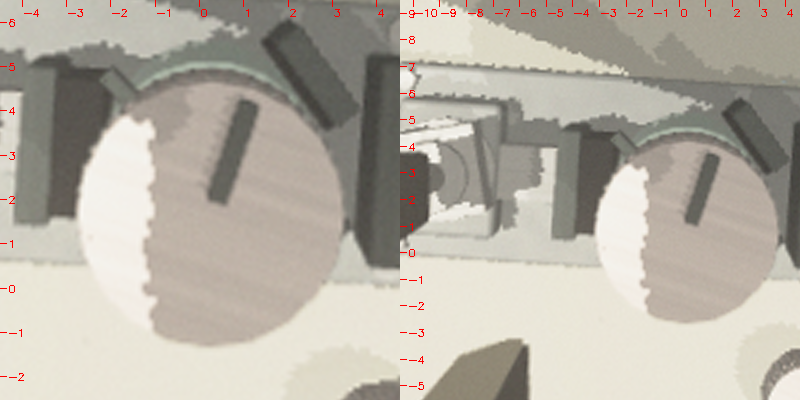

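>>> step_arm(
  targets="1.75 0.24 0 0;0 0 1 0;0 0 2.5 0;0 0 2.5 0;0 0 2 0;0 0 1 0;0 0 0.4 0;0 0 0 0",
)

```text
clock: 12.95
tool_pos: [0.5854, -0.3092, 0.1008]
orientation: [0.781, 0.624, 0.0, 0.0]
wrist_force: [-0.4, -0.6, 0.1]
gripper_width: 0.0931
```

```bash
python3 s.py
```

```text
tx ang 77.29 [-0.4 -0.6  0.1] [-0.003  0.002  0.031] [ 0.5854 -0.3092  0.1008] 0.09313191870865384 12.95 [-0.524  0.158  1.625 -0.     1.358 -0.303]
```

>>> step_arm(
  targets="0 0 0 0;0 0 0 0;0 0 0 0;0 0 0 0;0 0 0 0;0 0 0 0",
  gripper=5.5,
  newtons=10,
)

```text
clock: 13.55
tool_pos: [0.5855, -0.3093, 0.1009]
orientation: [0.781, 0.624, 0.0, 0.0]
wrist_force: [-1.4, -0.0, 0.6]
gripper_width: 0.0607
```

```bash
python3 s.py
```

```text
tx ang 77.28 [-1.4 -0.   0.6] [-0.015  0.263 -0.011] [ 0.5855 -0.3093  0.1009] 0.06069809345280809 13.55 [-0.525  0.158  1.625 -0.     1.358 -0.303]
```

>>> step_arm(
  targets="0 0 0 0;0 0 0 0;0 0 0 -0.05;0 0 0 -0.08;0 0 0 -0.08;0 0 0 -0.08",
  newtons=45,
)

```text
clock: 14.15
tool_pos: [0.5855, -0.3093, 0.1009]
orientation: [0.682, 0.732, 0.0, 0.0]
wrist_force: [-0.9, 0.4, 4.0]
gripper_width: 0.06
```

```bash
python3 s.py
```

```text
tx ang 94.06 [-0.9  0.4  4. ] [ 0.181  0.091 -0.355] [ 0.5855 -0.3093  0.1009] 0.05996314264235391 14.15 [-0.525  0.158  1.625  0.     1.358 -0.596]
```

```bash
cat > m.py <<'E'
from h import *
import sys
T=toolT(); p=cap("wrist"); n=sys.argv[1]; cv2.imwrite(f"pics/{n}_raw.png",p["img"])
print(robot.sense()["clock"])
z=float(sys.argv[2])
cv2.imwrite(f"pics/{n}.png",np.hstack([ortho(p,.5853,-.3092,z,.05,400),ortho(p,.5853,-.3092,.07,.05,400)]))
E
python3 m.py v9 .104
```

```text
14.2
```

View pics/v9.png

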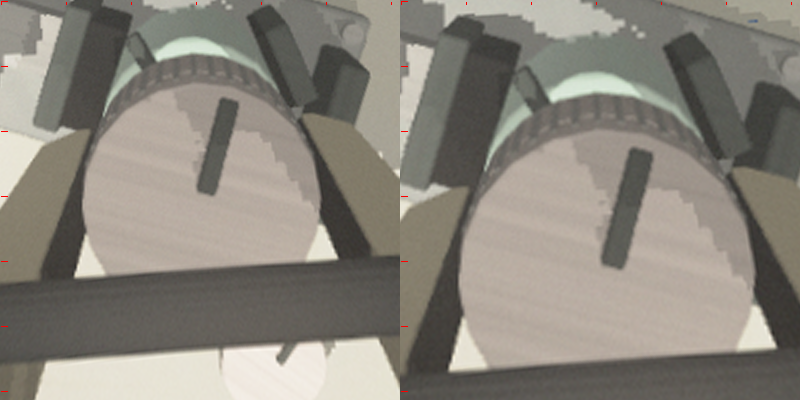

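The cap's pointer has turned 16° with the gripper, to 77°, while the ridge stays at about 121–122°, so the jar is holding. About 45° of turning is left.

>>> step_arm(
  targets="0 0 0 -0.09;0 0 0 -0.09;0 0 0 -0.09;0 0 0 -0.09;0 0 0 -0.09;0 0 0 0",
)

```text
clock: 14.8
tool_pos: [0.5859, -0.3095, 0.1019]
orientation: [0.502, 0.865, 0.0, 0.001]
wrist_force: [-2.3, 1.1, 10.4]
gripper_width: 0.0598
```

```bash
python3 s.py
```

```text
tx ang 119.78 [-2.3  1.1 10.4] [0.162 0.331 0.162] [ 0.5859 -0.3095  0.1019] 0.059849309714303724 14.8 [-0.525  0.158  1.624  0.     1.358 -1.044]
```

>>> step_arm(
  targets="0 0 0 -0.09;0 0 0 -0.09;0 0 0 -0.09;0 0 0 -0.04;0 0 0 0",
)

```text
clock: 15.3
tool_pos: [0.5861, -0.3096, 0.102]
orientation: [0.363, 0.932, -0.0, 0.001]
wrist_force: [-0.2, 0.2, 9.4]
gripper_width: 0.0602
```

```bash
python3 s.py
```

```text
tx ang 137.44 [-0.2  0.2  9.4] [ 0.063 -0.014  0.068] [ 0.5861 -0.3096  0.102 ] 0.060224151435020495 15.3 [-0.525  0.158  1.624  0.     1.358 -1.353]
```

>>> step_arm(
  targets="0 0 -0.2 0;0 0 -0.2 0;0 0 -0.2 0",
)

```text
clock: 15.6
tool_pos: [0.5853, -0.3092, 0.1064]
orientation: [0.363, 0.932, 0.0, -0.0]
wrist_force: [0.9, 1.2, -0.4]
gripper_width: 0.0602
```

>>> step_arm(
  targets="0 0 -0.4 0;0 0 -0.7 0;0 0 -0.9 0;0 0 -0.6 0;0 0 -0.2 0;0 0 0 0;0 0 0 0",
)

```text
clock: 16.3
tool_pos: [0.5853, -0.3093, 0.1344]
orientation: [0.363, 0.932, 0.0, -0.0]
wrist_force: [-0.4, 0.2, -0.6]
gripper_width: 0.06
```

```bash
cat > n.py <<'E'
from h import *
a=cap("side"); T=toolT(); w=cap("wrist"); b=cap("scene")
c=lambda i,u,v,h:cv2.resize(i[v-h:v+h,u-h:u+h],(266,266),interpolation=cv2.INTER_CUBIC)
cv2.imwrite("pics/v10.png",np.vstack([np.hstack([c(a["img"],245,212,45),c(b["img"],245,205,45),cv2.resize(ortho(w,.5853,-.3092,.07,.06),(266,266))]),cv2.resize(ortho(w,.4836,-.2793,.04,.06),(266,266)).repeat(1,1) if 0 else np.hstack([cv2.resize(ortho(w,.5,-.28,.098,.06),(266,266)),cv2.resize(w["img"],(532,266))])]))
exec(open("s.py").read().split("\n",1)[1])
E
python3 n.py
```

```text
tx ang 137.44 [-0.2 -0.1 -0.8] [ 0.028 -0.056 -0.009] [ 0.5853 -0.3092  0.1342] 0.05974481039149507 16.45 [-0.525  0.135  1.594  0.     1.413 -1.353]
```

View pics/v10.png

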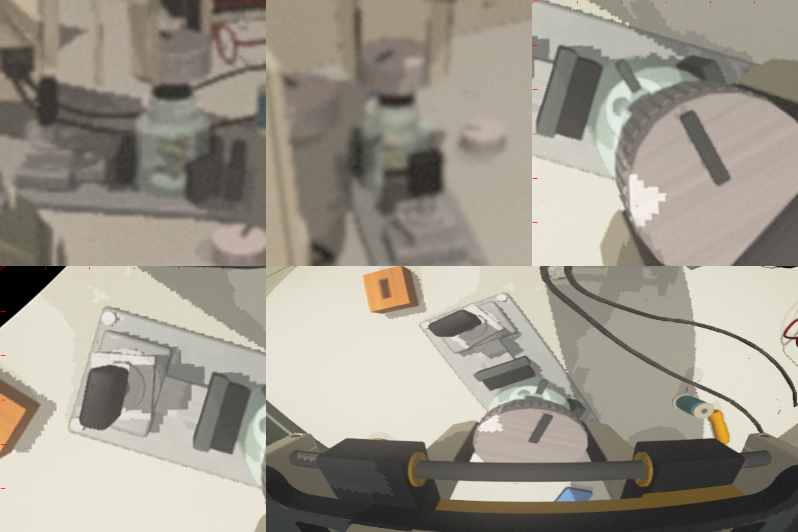

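The final view shows the cap held level above the open jar (mouth dark at side crop (173,90)). The key is standing in the screw and its stand is empty. I'll check the cap's height numerically in the side picture.

```bash
cat > o.py <<'E'
from h import *
p=cap("side"); c=np.array([.5853,-.3092])
d=c-p["W"][:2,3]; d/=np.linalg.norm(d)
for r in finder.cut_out(p,"cap")[:3]:
    ys,xs=np.where(r["region"]); print(round(r["score"],2),"cols",xs.min(),xs.max(),"rows",ys.min(),ys.max())
for z in (.102,.107,.112,.117): print("edge",z,np.round(px(p,np.r_[c-d*.0305,z]),1),"top",np.round(px(p,np.r_[c+d*.0305,z+.026]),1))
print("far rim .092",np.round(px(p,np.r_[c+d*.025,.092]),1), [find(p,t,2) for t in("cap","jar","key")])
E
python3 o.py; python3 s.py
```

```text
0.88 cols 313 339 rows 207 231
0.76 cols 273 290 rows 243 259
0.71 cols 254 270 rows 177 195
edge 0.102 [258.4 198.7] top [258.3 179.5]
edge 0.107 [258.4 196.8] top [258.3 177.6]
edge 0.112 [258.3 194.8] top [258.3 175.7]
edge 0.117 [258.3 192.8] top [258.3 173.8]
far rim .092 [258.3 193.9] [[(0.86, array([ 0.5928, -0.3368,  0.1365])), (0.86, array([ 0.7555, -0.3219,  0.035 ]))], [(0.8, array([ 0.571 , -0.3277,  0.0606]))], [(0.45, array([ 0.4788, -0.2906,  0.0692]))]]
tx ang 137.44 [ 0.5 -0.1 -1.2] [ 0.023 -0.069 -0.039] [ 0.5854 -0.3093  0.1345] 0.06018539950788463 16.7 [-0.525  0.135  1.594 -0.     1.413 -1.353]
```

```bash
python3 -c "
from plant import robot
print(robot.hand_in())"
```

```text
the job is handed in; nothing more can be done
None
```

The job is done and handed in at about 16.7 s of the 62 s allowed; no verdict was reported. I took the key from its stand and seated it in the clamp screw. I turned the screw clockwise to its hard stop, where the torque rose from about 0.15 to 0.88 N m, and left the key standing in the slot. Then I turned the cap about 60° counterclockwise until the pointer lined up with the jar's ridge. The seal pushed the cap up about 1 mm, and I lifted it straight up.

**Last checks:**
- **Cap:** it is held level with the fingers 60 mm apart. Its lower edge is at about z = 0.111 m, or 19–20 mm above the mouth, and the side camera agreed with the arm's own reading to about 1–2 mm.
- **Jar:** during the first 16° of the cap's turn the ridge stayed at 121–122°. I saw no shift in the last picture, but I did not measure the ridge's angle again after that.
- **Key and wrist:** the key was still standing in the screw and its stand was empty. The wrist force was about 1 N, and no reading I took during the job was above about 11 N.

**Disagreement:** early estimates of the jar's axis differed by up to 3 mm. The clamp's direction, measured again, brought them to about 1 mm, and the gripper closed on the cap with under 2 N sideways.

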